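# Gauge the saucer rack and load the clear slot

### The arm

A 6-joint arm with a two-finger parallel gripper is mounted at the origin on the work surface; the furniture and walls round the work are solid. World frame = base frame: x ahead of the robot, y to its left, z up, the work surface at z = 0. Lengths are in m, angles in rad, forces in N, time in s.
With the tool pointing down it reaches from about 0.375 to 0.975 m from the base axis. Payload 3.8 kg.
Tool frame: the origin (TCP) lies between the finger pads; the fingertips stand 14 mm ahead of it and the grasp point (between the pads) lies 5 mm behind it; z points along the fingers, x is the direction in which the jaws open and shut, and the axes are right-handed (so a half turn about z gives the same grasp; the last joint's range is limited). The gripper opens to 88 mm and grips with 3 to 60 N. Pads are 18 mm wide; open, the fingers measure 123 mm over their backs; the gripper's body (75 mm by 187 mm) begins 45 mm behind the grasp point.
Start: joints at [1.279, 0.264, 1.604, -0, 1.274, -0.037], TCP at [0.17, 0.653, 0.253] pointing down, gripper open.
Joint ranges: [-2.63, 2.63], [-0.94, 2.18], [0.31, 2.57], [-1.31, 4.45], [0, 2.66], [-2.55, 2.55]. Speed limits (rad/s): [2.57, 2.57, 3.14, 3.14, 3.14, 3.14].

### API

Orientations are given as a rotation vector (axis times angle).
In Python, from cell import robot gives the robot as it stands.
- The arm moves only by the tool drive_tool, never from a script. Its argument "commands" is a list that holds one entry, the list of rows, each a list of 4 numbers: the shift along the tool's x, y, z in m, then the turn about the tool's z in degrees. A call has 1 to 8 rows; each row is the pose to reach, as a shift and turn from the pose commanded when the call began, along the tool's axes at that moment; what a row does not reach only later rows make up. A row lasts 1/12 s, in which the tool goes at most 41.7 mm and 7.16 degrees, less where a joint would pass 70% of its speed; a pose out of reach is approached as far as the arm can. A call with a gripper value outside its range is refused whole. "claw" is the opening, from -1 (shut) to 1 (fully open), set as the call begins (left out, the last holds). The fingers move at their own pace and stop on an object; the grip force is fixed at half the most. Time passes only in rows, so rows that repeat a pose let the fingers close. It gives the time, the measured TCP pose, the force and the opening at its end, in the units of the state.
- robot.read_state(): the state, without advancing time (a new reading comes with each control period).
- robot.read_camera(name): name is "scene" or "top" or "wrist"; returns the picture (480x640x3 uint8, red, green, blue); there is no depth.
- robot.camera_model(name): a dict with "mtx" (3x3 intrinsics, pixels), "rvec" (rotation vector, rad) and "tvec" (3), from world to camera coordinates, as OpenCV has them. Camera axes: x right, y down, z forward; pixel columns grow to the right and rows downward; lengths in m; the calibration is good to about 2 mm. A picture is of the moment at which its call begins: read the wrist's pose just before it. camera_model takes no time and is no camera call; for the wrist camera it gives the pose at the moment of the call.
- robot.hand_in(): hands the job in, once; it reports no verdict.
The state is a dict: "clock": time; "qpos": joint angles; "qd": joint speeds; "joint_efforts": joint torques, N m; "tcp_pos": TCP position; "orientation": TCP orientation; "ft_force": force on the tool from outside, world axes, zero at the start; "wrist_torque": the same for the moment, N m; "grip_width": opening from 0.0 (shut) to 1.0 (fully open).
Only numpy, scipy, OpenCV 4.12 (cv2) and the standard library are available. Lean on these libraries where they do the work, as an engineer would, in place of code of your own. Each camera call takes 0.05 s, during which the arm holds its last target.

### The job

Only one of the rack's three slots is clear; in the other two, hardened glaze has narrowed the far half. Find the clear one with the orange-handled feeler gauge: slide its blade level into the slots from the robot's side until you find the slot it goes right through, with the tip showing well out of the back (it jams halfway in the others). Then lay the gauge back on the middle of the grey felt mat, upright and along the mat as it lay, stand the blue saucer fully down on edge in the middle of the clear slot, and do not disturb the three glaze jars.

Things in the scene. Friction and masses are not known exactly. Their poses are not given: they have to be found in the camera images.
- rack: wooden saucer rack, fixed. Base 84 x 104 x 10 mm; origin centre of underside, x along the slots away from the robot, y left. Four rows of tines 10 mm thick (y), tops at z 58; front tines x -33 to -15, rear 5 to 33; three slots 14 mm wide, 24 apart. Cross bars (tops z 17) at x -24, 24 carry the saucer. Glaze in the rear half (x 11 to 27, z 14 to 50) leaves 6 mm in two slots, 13 in the clear one (it varies)
- slot_1 (a point): centre of the left slot of the rack as seen from the robot, 35 mm above the table, halfway along the slot; x runs along the slot away from the robot's side, y across it, z up
- slot_2 (a point): centre of the middle slot of the rack as seen from the robot, 35 mm above the table, halfway along the slot; x runs along the slot away from the robot's side, y across it, z up
- slot_3 (a point): centre of the right slot of the rack as seen from the robot, 35 mm above the table, halfway along the slot; x runs along the slot away from the robot's side, y across it, z up
- gauge: feeler gauge, loose, 160 mm long, 0.12 kg, standing on its handle's underside on the mat. Origin at that underside's level, 80 mm behind the blade's tip; x to the tip, z up. Orange handle x -80 to -5, 24 mm wide (y), z 0 to 45. Steel blade x -5 to 80, 9 mm thick (y), z 8 to 30, half-round nose. Centre of mass near x = -28
- gauge_tip (a point): foremost point of the gauge's blade, at mid height (19 mm over the handle's underside); axes as the gauge. A narrowed slot stops it about 11 to 14 mm past the slot's centre
- mat: grey felt mat, fixed, 180 (x) x 70 (y) x 3 mm, origin at the centre of its underside; x is its long axis. The mat lies left or right of the rack and the stand on the other side
- saucer: blue round saucer, a flat disc 90 mm in diameter and 8 mm thick, loose, 0.1 kg, standing on edge. Origin at the disc's centre; its y axis is the disc's axis. In the stand its centre is 56 mm above the table; fully down in the rack's clear slot too
- stand: grey loading stand, fixed, base 74 (x) x 50 (y) x 10 mm, with two cheeks 60 mm long, up to 38 mm above the table, 12 mm apart, between which the saucer stands; origin at the centre of its underside, x along its slot
- jar_celadon: glaze jar with black lid and green glaze, 65 mm across, 62 mm high, near the rack's left or right side; a bystander; origin at the centre of its underside
- jar_honey: glaze jar with white lid and amber glaze, 57 mm across, 68 mm high, near the rack's other side; a bystander; origin at the centre of its underside
- jar_iron: glaze jar with red lid and dark brown glaze, 53 mm across, 70 mm high, on the robot's side of the stand; a bystander; origin at the centre of its underside
Not all that is in view belongs to the job. Of the things that look like the saucer, the smaller one is meant.

How it is judged:
By the outcome, as a careful person would: the job done as asked, in the order asked, and still so for the second after the job is handed in, with the robot touching nothing.
It also fails if it takes over 72 s, if anything falls off the work surface, if the arm or the gripper's body presses on something with over 40 N, if the wrist force passes 120 N, or if a joint passes its speed limit or range.

## Working session

There is one attempt and no reset: what is moved stays moved. The work goes in short steps, Python scripts to look and compute and a tool call to move; the robot and the scene stay as the last step left them, time stands still between calls to the robot, and variables do not carry over. Pictures are saved under pics/ and viewed, and the job is handed in when it is done.

Besides the shell and the picture viewer there is one more tool, called after ">>>" in YAML: its name, and indented under it one key for each argument. drive_tool: Moves the arm, as the interface text tells. Its arguments: {"type":"object","properties":{"commands":{"type":"array"},"claw":{"type":"number"}},"required":["commands"]}

```bash
ls; mkdir -p pics; python3 - <<'E'
from cell import robot
import cv2
s=robot.read_state(); print(s)
for n in("scene","top"):
    im=robot.read_camera(n); cv2.imwrite(f"pics/{n}0.png",im[:,:,::-1]); m=robot.camera_model(n); print(n,m)
E
```

```text
pics
{'clock': 0.0, 'qpos': array([ 1.27909487e+00,  2.64721736e-01,  1.60534129e+00, -3.10857088e-05,
        1.27371276e+00, -3.68738009e-02]), 'qd': array([-8.54292217e-04,  1.17858665e-03,  7.57161465e-05,  1.01817902e-03,
        4.46350164e-04, -1.05847041e-03]), 'joint_efforts': array([ 2.97046217e-04, -5.02117217e+01, -3.56876278e+01,  7.28148292e-02,
        2.94439285e-02, -1.56956444e-04]), 'tcp_pos': array([0.16995393, 0.65256012, 0.25142682]), 'orientation': array([ 2.48467719,  1.92037586, -0.00276048]), 'ft_force': array([-0.2171576 , -0.33667685, -0.10349091]), 'wrist_torque': array([-0.00025428,  0.00424311, -0.01166146]), 'grip_width': 1.0006888231810613}
scene {'mtx': array([[470.09585379,   0.        , 323.92267443],
       [  0.        , 470.09585379, 238.68766797],
       [  0.        ,   0.        ,   1.        ]]), 'rvec': array([ 2.15663503, -0.6963269 ,  0.34413336]), 'tvec': array([-0.35530638,  0.21433635,  0.82321325])}
top {'mtx': array([[504.59615057,   0.        , 317.90960253],
       [  0.        , 504.59615057, 242.37647336],
       [  0.        ,   0.        ,   1.        ]]), 'rvec': array([ 2.09072333, -2.14245593,  0.22723672]), 'tvec': array([0.0059592 , 0.47216496, 1.0950143 ])}
```

View pics/scene0.png

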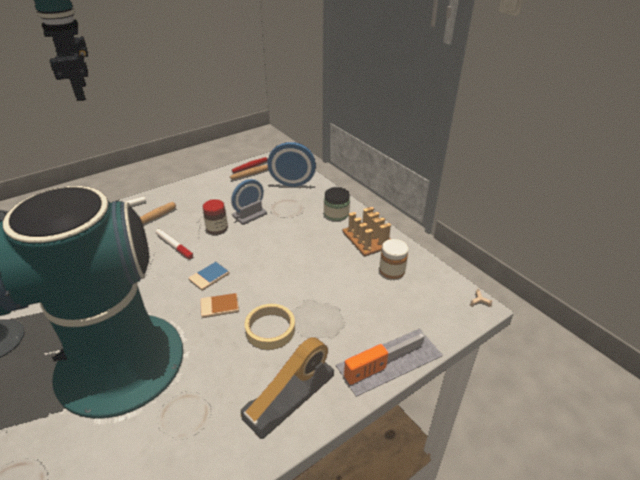

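View pics/top0.png

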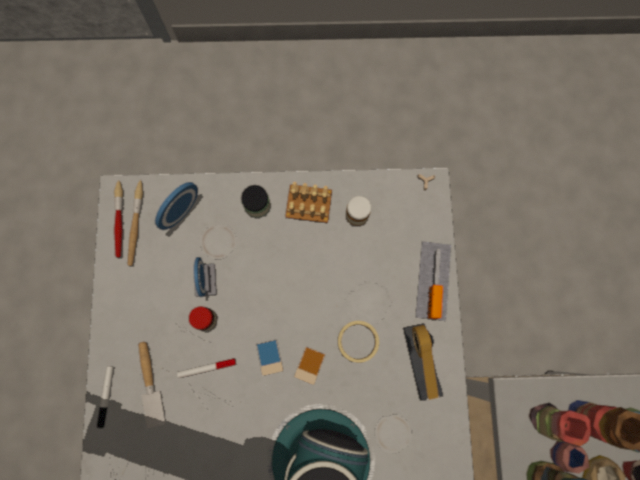

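The saucer candidates are the small blue disc in the grey stand (top px 205,277) and the large blue disc (top px 177,206). The smaller one, in the stand, is the one described. I'll enlarge the crops to confirm it and get the other positions.

```bash
cat > h.py <<'E'
import numpy as np, cv2
from cell import robot
def ray(m,uv):
    R=cv2.Rodrigues(np.array(m["rvec"]))[0]; t=np.array(m["tvec"]).ravel()
    p=cv2.undistortPoints(np.array([[uv]],float),np.array(m["mtx"]),None)[0,0]
    return -R.T@t, R.T@np.array([p[0],p[1],1.])
def onz(m,uv,z):
    c,d=ray(m,uv); return c+d*(z-c[2])/d[2]
def proj(m,P):
    return cv2.projectPoints(np.array(P,float).reshape(-1,3),np.array(m["rvec"]),np.array(m["tvec"]),np.array(m["mtx"]),None)[0].reshape(-1,2)
def snap(n,f):
    m=robot.camera_model(n); im=robot.read_camera(n)[:,:,::-1].copy(); cv2.imwrite("pics/"+f+".png",im); np.save("pics/"+f+".npy",m,allow_pickle=True); return m,im
def yaw():  # direction of tool x,y in world
    return cv2.Rodrigues(np.array(robot.read_state()["orientation"]))[0]
E
python3 - <<'E'
from h import *
im=cv2.imread("pics/top0.png"); m=robot.camera_model("top")
a=cv2.resize(im[165:345,140:270],None,fx=4,fy=4,interpolation=cv2.INTER_CUBIC)[:600]
b=cv2.resize(im[170:235,235:385],None,fx=5,fy=5,interpolation=cv2.INTER_CUBIC)
c=cv2.resize(im[235:330,400:465],None,fx=6,fy=6,interpolation=cv2.INTER_CUBIC)
for n,i in zip("abc",(a,b,c)): cv2.imwrite(f"pics/c_{n}.png",i)
for n,uv,z in [("rack",(309,203),.058),("mat",(434,280),.003),("handle",(437,302),.045),("saucer",(203,277),.08),("celadon",(255,199),.062),("honey",(359,209),.068),("iron",(201,317),.07)]:
    print(n,onz(m,uv,z).round(3))
R=yaw();print(R.round(3))
E
```

```text
rack [0.563 0.013 0.058]
mat [ 0.386 -0.274  0.003]
handle [ 0.331 -0.267  0.045]
saucer [0.395 0.246 0.08 ]
celadon [0.574 0.135 0.062]
honey [ 0.543 -0.1    0.068]
iron [0.31  0.251 0.07 ]
[[ 0.252  0.968 -0.001]
 [ 0.968 -0.252 -0.002]
 [-0.002 -0.    -1.   ]]
```

View pics/c_a.png

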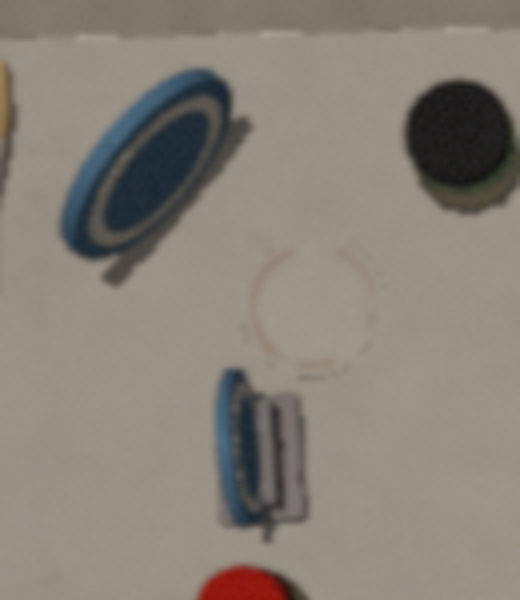

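View pics/c_b.png

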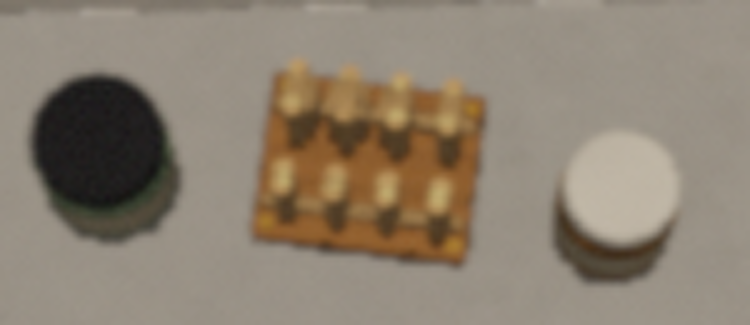

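View pics/c_c.png

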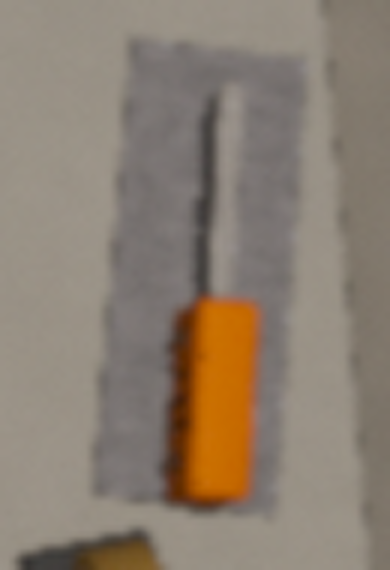

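```bash
python3 - <<'E'
from h import *
m=robot.camera_model("top")
q=[(130,40),(305,58),(275,515),(95,495)]
M=np.array([onz(m,(400+u/6,235+v/6),.003) for u,v in q]);print("mat",M.round(4),M.mean(0))
x=(M[0]+M[1]-M[2]-M[3]);print(np.degrees(np.arctan2(x[1],x[0])),np.linalg.norm(x)/2)
q=[(275,70),(487,95),(465,262),(253,240)]
M=np.array([onz(m,(235+u/5,170+v/5),.010) for u,v in q]);print("rack",M.round(4),M.mean(0))
x=(M[0]+M[1]-M[2]-M[3]);y=(M[0]+M[3]-M[1]-M[2]);print(np.degrees(np.arctan2(x[1],x[0])),np.degrees(np.arctan2(-y[0],y[1])),np.linalg.norm(x)/2,np.linalg.norm(y)/2)
for n,u,v,z in [("han_back",215,500,.045),("han_front",232,300,.045),("tip",231,85,.03)]: print(n,onz(m,(400+u/6,235+v/6),z+.003))
w=robot.camera_model("wrist");c=ray(w,(320,240));R=yaw();s=robot.read_state()
print("wrist cam in tool",R.T@(c[0]-s["tcp_pos"]),R.T@c[1],w["mtx"])
def tool(P): return R.T@(np.array(P)-s["tcp_pos"])
for P in [(0.5,0.02,.30),(0.36,-.265,.25)]: print(tool(P))
E
```

```text
mat [[ 0.4776 -0.2512  0.003 ]
 [ 0.4687 -0.3196  0.003 ]
 [ 0.2914 -0.2941  0.003 ]
 [ 0.3006 -0.2259  0.003 ]] [ 0.38456997 -0.27273448  0.003     ]
-8.156217965982789 0.17894886050451322
rack [[ 0.6251  0.0574  0.01  ]
 [ 0.6102 -0.044   0.01  ]
 [ 0.5279 -0.0311  0.01  ]
 [ 0.541   0.069   0.01  ]] [0.57603789 0.01283901 0.01      ]
-8.390564815822021 -7.910011530828506 0.08403494674452482 0.10173809932367532
han_back [ 0.29532832 -0.26090696  0.048     ]
han_front [ 0.36874673 -0.27260334  0.048     ]
tip [ 0.45293616 -0.28206725  0.033     ]
wrist cam in tool [ 0.00106788 -0.06424496 -0.13288189] [0.00874672 0.25834948 0.96606774] [[423.87985167   0.         315.73776142]
 [  0.         423.87985167 238.90098374]
 [  0.           0.           1.        ]]
[-0.52910804  0.47882743 -0.04747058]
[-0.84009286  0.41518914  0.00316154]
```

>>> drive_tool:
  commands:
    - [[-0.04,0.036,0,-1],[-0.08,0.07,0,-2],[-0.12,0.11,-0.005,-3],[-0.155,0.14,-0.01,-4],[-0.19,0.17,-0.015,-5],[-0.22,0.2,-0.02,-6.4],[-0.25,0.225,-0.02,-6.4],[-0.28,0.25,-0.02,-6.4]]
  claw: 1

```text
clock: 0.77
tcp_pos: [0.323, 0.3559, 0.2714]
orientation: [2.374, 2.058, 0.001]
ft_force: [1.0, 0.7, 0.3]
grip_width: 1.002
```

```bash
python3 - <<'E'
from h import *
R=yaw();s=robot.read_state()
print(s["clock"],s["tcp_pos"],R.round(3))
def tool(P): return R.T@(np.array(P)-s["tcp_pos"])
for P in [(0.5,0.02,.28),(0.36,-.265,.25)]: print(tool(P))
E
```

```text
0.7667 [0.32299224 0.35586501 0.27142423] [[ 0.142  0.99   0.   ]
 [ 0.99  -0.142  0.   ]
 [ 0.     0.    -1.   ]]
[-0.30732904  0.22290477 -0.00853941]
[-0.60932368  0.12477745  0.02138154]
```

>>> drive_tool:
  commands:
    - [[-0.04,0.028,0,0],[-0.08,0.055,0,0],[-0.12,0.085,0,0],[-0.155,0.11,0,0],[-0.19,0.14,0,0],[-0.225,0.165,0,0],[-0.26,0.19,0,0],[-0.29,0.21,0,0]]

```text
clock: 1.43
tcp_pos: [0.4783, 0.0609, 0.2712]
orientation: [-2.375, -2.057, -0.0]
ft_force: [1.2, 1.0, 0.8]
grip_width: 0.998
```

```bash
python3 - <<'E'
from h import *
R=yaw();s=robot.read_state()
print(s["clock"],s["tcp_pos"],R.round(3),s["qd"].round(2))
m,im=snap("wrist","w1")
s=robot.read_state()
print(s["clock"],s["tcp_pos"])
E
```

```text
1.4333 [0.47828364 0.06087669 0.27116022] [[ 0.143  0.99   0.   ]
 [ 0.99  -0.143  0.   ]
 [ 0.     0.    -1.   ]] [-0.99  0.31 -0.27  0.01 -0.04 -0.98]
1.4833 [0.48127873 0.05458757 0.27119491]
```

View pics/w1.png

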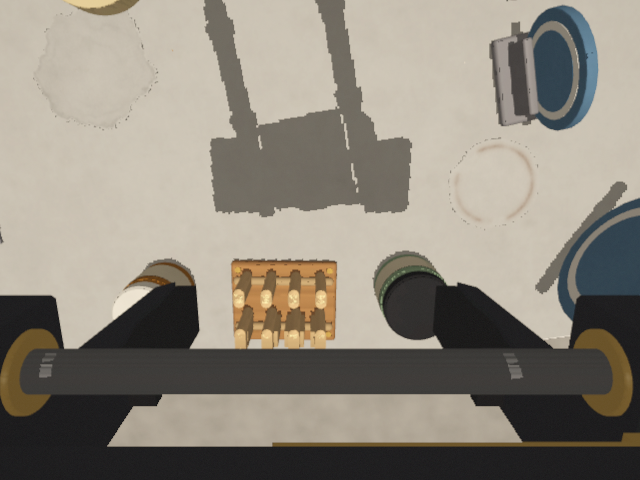

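>>> drive_tool:
  commands:
    - [[-0.02,0.04,0,0],[-0.03,0.075,0,0],[-0.03,0.1,0,0],[-0.03,0.1,0,0],[-0.03,0.1,0,0]]

```text
clock: 1.9
tcp_pos: [0.5729, 0.0186, 0.2702]
orientation: [-2.375, -2.054, 0.003]
ft_force: [-0.0, 0.1, 0.2]
grip_width: 0.999
```

```bash
python3 - <<'E'
from h import *
s=robot.read_state()
print(s["clock"],s["tcp_pos"],s["qd"].round(2))
m,im=snap("wrist","w2")
E
```

```text
1.9 [0.57293823 0.01864418 0.27022077] [ 0.02 -0.04  0.04  0.    0.01 -0.  ]
```

View pics/w2.png

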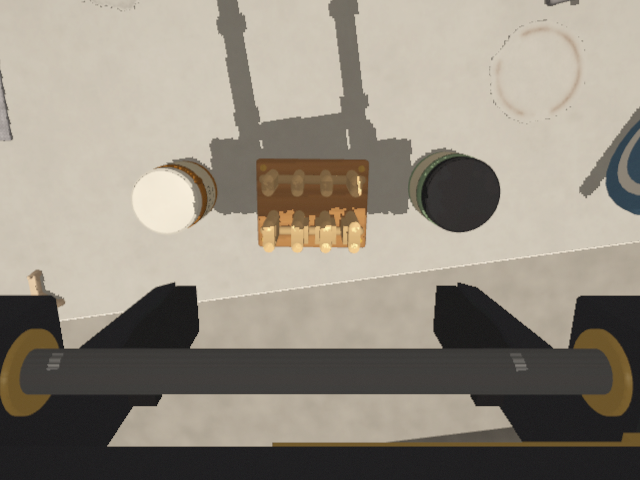

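```bash
python3 - <<'E'
from h import *
im=cv2.imread("pics/w2.png")
cv2.imwrite("pics/w2c.png",cv2.resize(im[150:260,240:385],None,fx=5,fy=5,interpolation=cv2.INTER_CUBIC))
E
```

```text
(no output)
```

View pics/w2c.png

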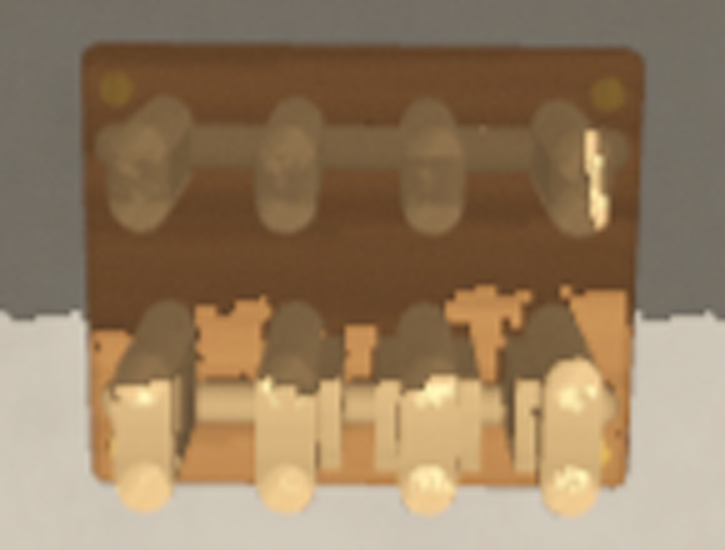

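```bash
python3 - <<'E'
from h import *
m=np.load("pics/w2.npy",allow_pickle=True).item()
f=lambda u,v,z:onz(m,(240+u/5-.4,150+v/5-.4),z)
M=np.array([f(*p,.010) for p in [(83,45),(643,48),(628,487),(93,482)]]);print(M.round(4),M.mean(0).round(4))
x=M[2]+M[3]-M[0]-M[1];y=M[1]+M[2]-M[0]-M[3];print(np.degrees(np.arctan2(x[1],x[0])),np.degrees(np.arctan2(-y[0],y[1])),np.linalg.norm(x)/2,np.linalg.norm(y)/2)
T=np.array([f(u,447,.058) for u in (146,286,428,571)]);print(T.round(4),T.mean(0).round(4))
d=T[3]-T[0];print(np.degrees(np.arctan2(-d[0],d[1])),np.linalg.norm(d))
F=np.array([f(u,190,.058) for u in (287,432)]);print(F.round(4),F.mean(0).round(4))
d=T.mean(0)-F.mean(0);print(np.degrees(np.arctan2(d[1],d[0])),np.linalg.norm(d))
im=cv2.imread("pics/w2.png");print([onz(m,p,z).round(4) for p,z in [((166,200),.068),((461,193),.062)]])
E
```

```text
[[ 0.5289 -0.0297  0.01  ]
 [ 0.544   0.0716  0.01  ]
 [ 0.6265  0.0594  0.01  ]
 [ 0.6109 -0.0425  0.01  ]] [0.5776 0.0147 0.01  ]
-8.641393252186852 -8.603881474937188 0.08314756595766877 0.10272902779177365
[[ 5.938e-01 -2.390e-02  5.800e-02]
 [ 5.971e-01 -5.000e-04  5.800e-02]
 [ 6.005e-01  2.310e-02  5.800e-02]
 [ 6.040e-01  4.700e-02  5.800e-02]] [0.5989 0.0114 0.058 ]
-8.164982400131606 0.07157370328632819
[[0.5543 0.0063 0.058 ]
 [0.5577 0.0297 0.058 ]] [0.556 0.018 0.058]
-8.731484792781194 0.043367448012356515
[array([ 0.5479, -0.0982,  0.068 ]), array([0.577 , 0.1372, 0.062 ])]
```

>>> drive_tool:
  commands:
    - [[-0.038,-0.017,0,0],[-0.076,-0.034,0,0],[-0.114,-0.052,0,0],[-0.152,-0.07,0,0],[-0.19,-0.087,0,0],[-0.228,-0.104,0,0],[-0.265,-0.122,0,0],[-0.3,-0.138,0,0]]

```text
clock: 2.62
tcp_pos: [0.3909, -0.2581, 0.2714]
orientation: [2.373, 2.059, -0.0]
ft_force: [0.1, -0.0, -0.6]
grip_width: 0.998
```

>>> drive_tool:
  commands:
    - [[-0.013,-0.007,0,0],[-0.013,-0.007,0,0],[-0.013,-0.007,0,0]]

```text
clock: 2.87
tcp_pos: [0.3836, -0.2694, 0.2713]
orientation: [-2.376, -2.055, -0.001]
ft_force: [0.6, 1.0, -1.4]
grip_width: 1.006
```

```bash
python3 - <<'E'
from h import *
s=robot.read_state()
print(s["clock"],s["tcp_pos"],s["qd"].round(2),yaw().round(3))
m,im=snap("wrist","w3")
E
```

```text
2.8667 [ 0.38359922 -0.26936286  0.2713024 ] [ 0.04  0.01 -0.01  0.01  0.    0.  ] [[ 0.144  0.99   0.   ]
 [ 0.99  -0.144  0.001]
 [ 0.001  0.    -1.   ]]
```

View pics/w3.png

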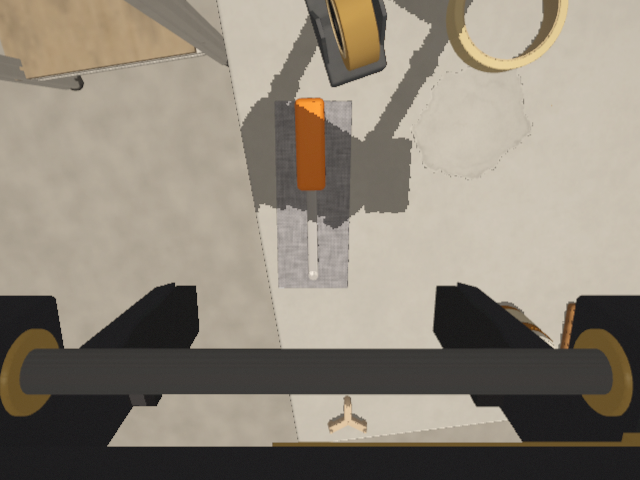

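```bash
python3 - <<'E'
from h import *
im=cv2.imread("pics/w3.png")
cv2.imwrite("pics/w3c.png",cv2.resize(im[90:295,265:365],None,fx=2.9,fy=2.9,interpolation=cv2.INTER_CUBIC))
m=np.load("pics/w3.npy",allow_pickle=True).item()
hsv=cv2.cvtColor(im,cv2.COLOR_BGR2HSV)
k=cv2.inRange(hsv,(3,150,60),(18,255,255)); k[:, :285]=0;k[:,340:]=0;k[:90]=0;k[200:]=0
n,l,st,_=cv2.connectedComponentsWithStats(k);i=1+st[1:,4].argmax();print(st[i])
for r in range(95,200,10):
    c=np.where(l[r]==i)[0]
    if len(c): print(r,c.min(),c.max())
E
```

```text
[ 295   98   30   92 2612]
105 295 323
115 295 323
125 296 324
135 296 324
145 296 324
155 296 324
165 297 324
175 297 324
185 297 324
```

View pics/w3c.png

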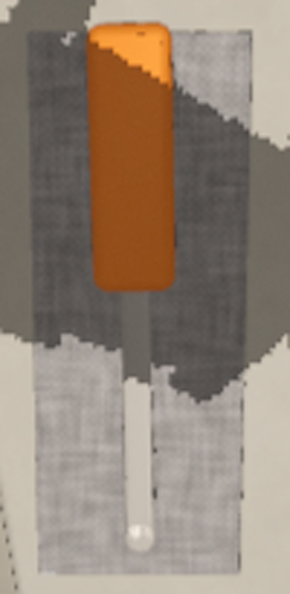

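```bash
python3 - <<'E'
from h import *
m=np.load("pics/w3.npy",allow_pickle=True).item()
g=lambda u,v,z:onz(m,(265+u/2.9-.3,90+v/2.9-.3),z)
a=onz(m,(309.2,105),.048);b=onz(m,(310.7,185),.048);d=b-a
print(a,b,np.degrees(np.arctan2(d[1],d[0])))
back=onz(m,(309,98),.048);front=onz(m,(310.8,190),.048);print("back,front",back,front,np.linalg.norm(front-back))
tip=g(139,552,.028);print("tip",tip, np.degrees(np.arctan2(*(tip-back)[[1,0]])),np.linalg.norm((tip-back)[:2]))
M=np.array([g(*p,.003) for p in [(27,30),(250,30),(240,573),(40,573)]]);print(M.round(4),M.mean(0))
x=M[2]+M[3]-M[0]-M[1];print(np.degrees(np.arctan2(x[1],x[0])),np.linalg.norm(x)/2)
s=robot.read_state();R=yaw()
w=np.array([.4,-.2,.1])
u=(tip-back);u[2]=0;u/=np.linalg.norm(u)
G=front+0; 
for off in (-28,-32): 
    P=front+u*(off+5)/1000; P[2]=.003+.025-.005; print(off,P,"tool shift",R.T@(P-s["tcp_pos"]))
E
```

```text
[ 0.30276932 -0.26245165  0.048     ] [ 0.36647455 -0.27063123  0.048     ] -7.316591020529669
back,front [ 0.29746556 -0.26182604  0.048     ] [ 0.37066192 -0.27116357  0.048     ] 0.07378954400584802
tip [ 0.45799261 -0.28254456  0.028     ] -7.354259897786391 0.16185855238208421
[[ 0.2918 -0.2936  0.003 ]
 [ 0.3017 -0.225   0.003 ]
 [ 0.4798 -0.2504  0.003 ]
 [ 0.4699 -0.3193  0.003 ]] [ 0.38582097 -0.27209878  0.003     ]
-8.162938209799828 0.1799336347942805
-28 [ 0.34785113 -0.26821948  0.023     ] tool shift [-0.00463515 -0.03617215  0.24832227]
-32 [ 0.34388403 -0.26770746  0.023     ] tool shift [-0.00469432 -0.04017172  0.24832107]
```

>>> drive_tool:
  commands:
    - [[-0.003,-0.02,0.035,-0.9],[-0.0046,-0.038,0.07,-0.9],[-0.0046,-0.038,0.11,-0.9],[-0.0046,-0.038,0.15,-0.9],[-0.0046,-0.038,0.19,-0.9],[-0.0046,-0.038,0.215,-0.9],[-0.0046,-0.038,0.235,-0.9],[-0.0046,-0.038,0.248,-0.9]]

```text
clock: 3.58
tcp_pos: [0.3456, -0.2662, 0.0207]
orientation: [-2.352, -2.076, 0.0]
ft_force: [-0.9, -0.4, 0.3]
grip_width: 0.999
```

>>> drive_tool:
  commands:
    - [[0,0,0,0],[0,0,0,0],[0,0,0,0]]

```text
clock: 3.83
tcp_pos: [0.3474, -0.269, 0.0242]
orientation: [2.356, 2.077, 0.001]
ft_force: [0.4, -0.7, 0.1]
grip_width: 0.997
```

```bash
python3 - <<'E'
from h import *
s=robot.read_state()
print(s["clock"],s["tcp_pos"],yaw().round(3),s["ft_force"])
m,im=snap("scene","s1")
m,im=snap("wrist","w4")
E
```

```text
3.8333 [ 0.34742057 -0.26896844  0.0242202 ] [[ 0.125  0.992  0.001]
 [ 0.992 -0.125 -0.001]
 [-0.001  0.001 -1.   ]] [ 0.41871536 -0.67340116  0.0673272 ]
```

View pics/w4.png

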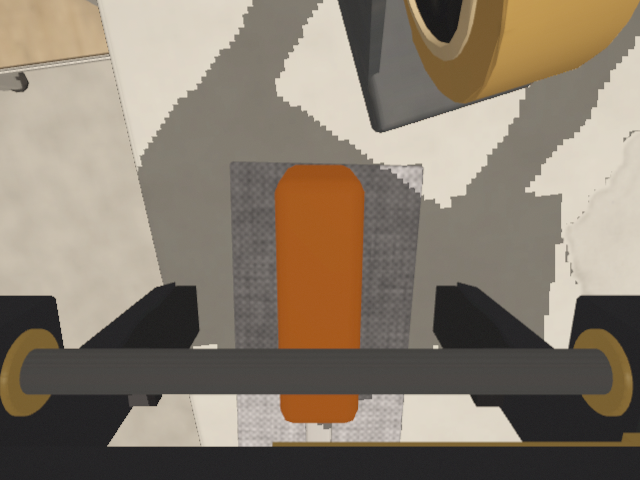

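Fingers straddle the handle (orange 277–363, fingers 198/434, centred). Closing.

>>> drive_tool:
  commands:
    - [[0,0,0,0],[0,0,0,0],[0,0,0,0],[0,0,0,0],[0,0,0,0],[0,0,0,0]]
  claw: -1

```text
clock: 4.43
tcp_pos: [0.3462, -0.2694, 0.0234]
orientation: [2.359, 2.075, 0.0]
ft_force: [0.7, -0.5, 0.7]
grip_width: 0.57
```

```bash
python3 - <<'E'
from h import *
for i in range(4):
    s=robot.read_state(); print(s["clock"],s["tcp_pos"],s["grip_width"],s["ft_force"].round(1))
E
```

```text
4.4333 [ 0.34619661 -0.26937321  0.02339658] 0.5697130586847945 [ 0.7 -0.5  0.7]
4.4333 [ 0.34619661 -0.26937321  0.02339658] 0.5697130586847945 [ 0.7 -0.5  0.7]
4.4333 [ 0.34619661 -0.26937321  0.02339658] 0.5697130586847945 [ 0.7 -0.5  0.7]
4.4333 [ 0.34619661 -0.26937321  0.02339658] 0.5697130586847945 [ 0.7 -0.5  0.7]
```

>>> drive_tool:
  commands:
    - [[0,0,0,0],[0,0,0,0],[0,0,0,0],[0,0,0,0],[0,0,0,0],[0,0,0,0]]

```text
clock: 4.93
tcp_pos: [0.3462, -0.2692, 0.0233]
orientation: [-2.358, -2.075, 0.0]
ft_force: [-0.1, -0.0, -0.8]
grip_width: 0.27
```

>>> drive_tool:
  commands:
    - [[0,0,-0.005,0],[0,0,-0.02,0],[0,0,-0.05,0],[0,0,-0.085,0],[0,0,-0.1,0],[0,0,-0.1,0]]

```text
clock: 5.43
tcp_pos: [0.3489, -0.2716, 0.1279]
orientation: [2.352, 2.07, 0.002]
ft_force: [-0.0, -0.2, -1.6]
grip_width: 0.272
```

```bash
python3 - <<'E'
from h import *
R=yaw();s=robot.read_state(); print(s["clock"],s["tcp_pos"],s["grip_width"],s["ft_force"].round(1),R.round(4))
m,im=snap("wrist","w5")
m,im=snap("top","t5")
E
```

```text
5.4333 [ 0.34886162 -0.27155751  0.12787415] 0.27201259338750383 [-0.  -0.2 -1.6] [[ 0.127   0.9919  0.0067]
 [ 0.9919 -0.127  -0.0058]
 [-0.0049  0.0073 -1.    ]]
```

View pics/w5.png

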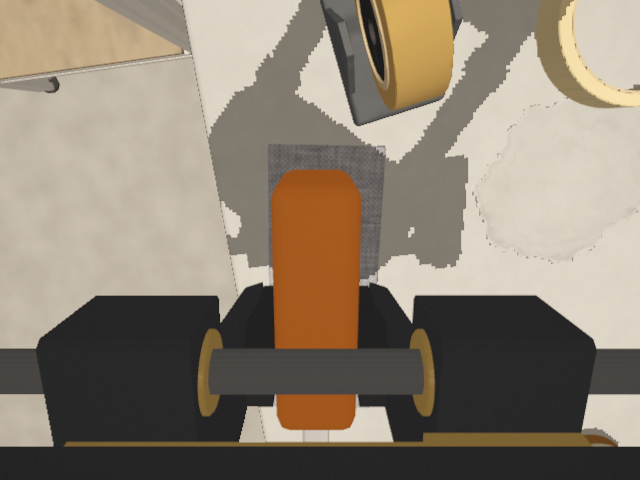

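>>> drive_tool:
  commands:
    - [[0.035,0.002,0,0],[0.073,0.004,0,0],[0.112,0.007,0,0],[0.15,0.01,0,0.3],[0.19,0.013,0,0.6],[0.228,0.016,0,0.9],[0.26,0.018,0,1.1],[0.285,0.019,0,1.1]]

```text
clock: 6.2
tcp_pos: [0.3995, 0.0134, 0.1211]
orientation: [-2.375, -2.052, 0.004]
ft_force: [0.6, -0.4, -1.1]
grip_width: 0.269
```

>>> drive_tool:
  commands:
    - [[0.005,0,0,0],[0.005,0,0,0],[0.005,0,0,0],[0.005,0,0,0]]

```text
clock: 6.53
tcp_pos: [0.4012, 0.0149, 0.1224]
orientation: [-2.378, -2.051, 0.003]
ft_force: [-0.7, 0.3, -0.7]
grip_width: 0.272
```

```bash
python3 - <<'E'
from h import *
R=yaw();s=robot.read_state(); print(s["clock"],s["tcp_pos"],s["grip_width"],s["ft_force"].round(1),R.round(4))
m,im=snap("top","t6")
m,im=snap("scene","s6")
i=cv2.imread("pics/t6.png"); cv2.imwrite("pics/t6c.png",cv2.resize(i[160:320,230:390],None,fx=3.75,fy=3.75,interpolation=cv2.INTER_CUBIC))
E
```

```text
6.5333 [0.40117331 0.01494235 0.12236536] 0.2716808227735915 [-0.7  0.3 -0.7] [[ 1.469e-01  9.892e-01 -2.100e-03]
 [ 9.892e-01 -1.469e-01 -5.000e-04]
 [-8.000e-04 -2.000e-03 -1.000e+00]]
```

View pics/t6c.png

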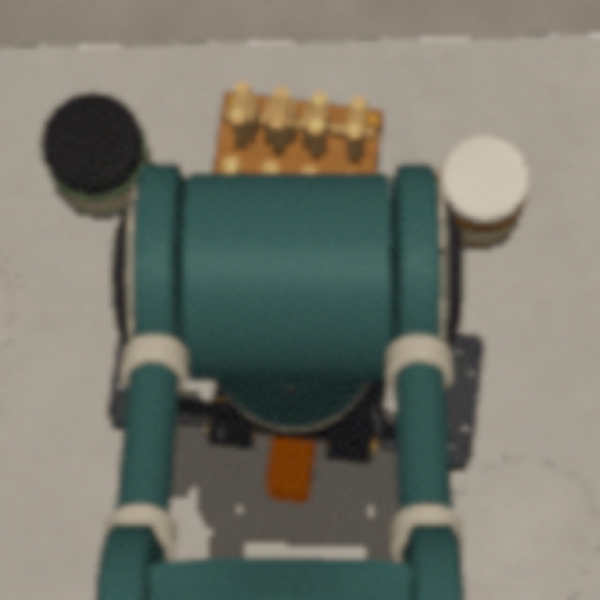

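View pics/s6.png

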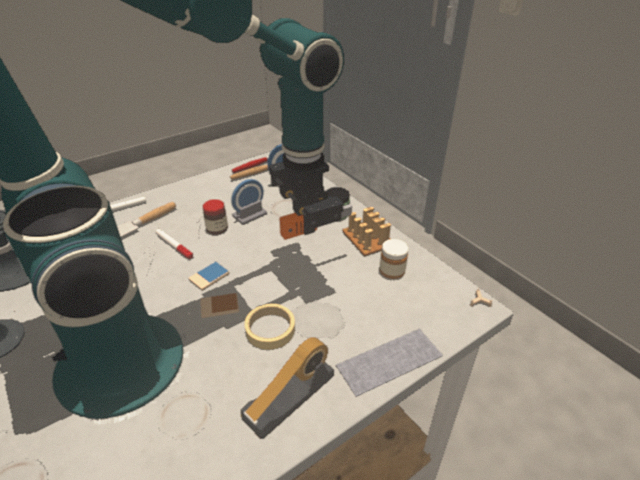

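>>> drive_tool:
  commands:
    - [[0.0015,0,0.035,0],[0.0015,0,0.065,0],[0.0015,0,0.08,0],[0.0015,0,0.086,0],[0.0015,0,0.086,0],[0.0015,0,0.086,0]]

```text
clock: 7.13
tcp_pos: [0.4027, 0.0168, 0.0378]
orientation: [2.379, 2.051, 0.0]
ft_force: [-0.2, 0.7, -0.4]
grip_width: 0.274
```

```bash
python3 - <<'E'
from h import *
R=yaw();s=robot.read_state(); print(s["clock"],s["tcp_pos"],s["grip_width"],s["ft_force"].round(1),R.round(4))
m,im=snap("wrist","w7");s=robot.read_state(); print(s["clock"],s["tcp_pos"])
m,im=snap("scene","s7");s=robot.read_state(); print(s["clock"],s["tcp_pos"])
i=cv2.imread("pics/s7.png"); cv2.imwrite("pics/s7c.png",cv2.resize(i[160:290,250:430],None,fx=4,fy=4,interpolation=cv2.INTER_CUBIC))
E
```

```text
7.1333 [0.40269085 0.01680559 0.03776079] 0.2738674994420885 [-0.2  0.7 -0.4] [[ 1.472e-01  9.891e-01  3.000e-04]
 [ 9.891e-01 -1.472e-01 -1.000e-04]
 [-0.000e+00  3.000e-04 -1.000e+00]]
7.1833 [0.40340074 0.01693577 0.03838687]
7.2333 [0.40372999 0.01704893 0.03869867]
```

View pics/s7c.png

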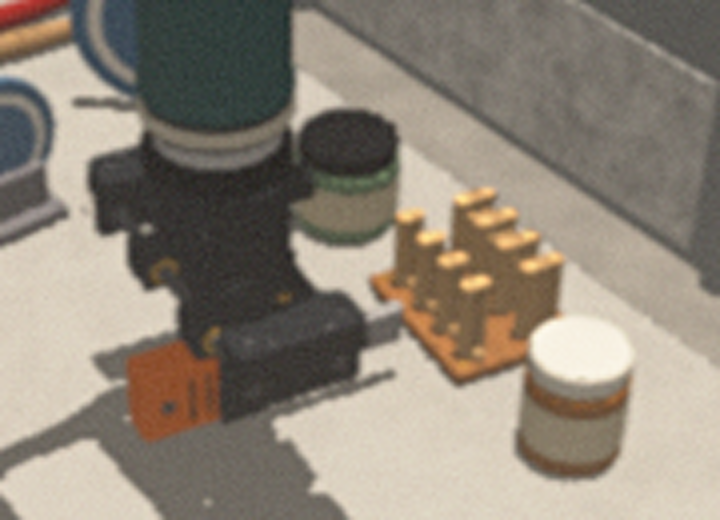

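View pics/w7.png

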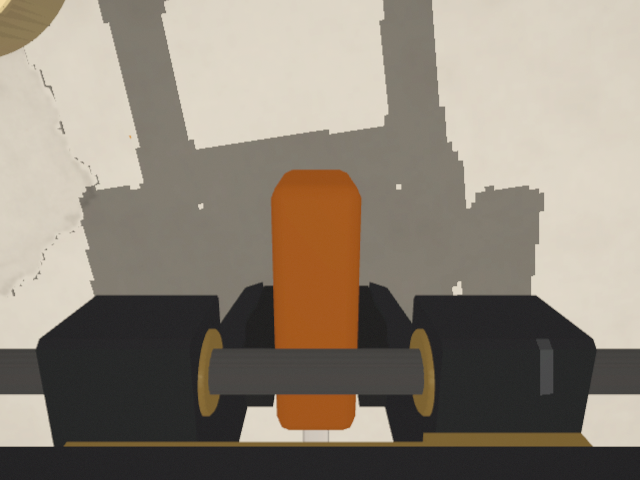

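```bash
python3 - <<'E'
from h import *
m=robot.camera_model("scene")
a=np.array([.989,-.147,0]);P=np.array([.4037,.017,.037])
u=proj(m,[P+a*.111]);print((u-[250,160])*4)
c=np.array([.578,.0145,0]);l=np.array([.148,.989,0])
# tine tops front 4 centers, rear
for x in(-.024,.019): print(((proj(m,[c+a*x+l*y+[0,0,.058] for y in(.036,.012,-.012,-.036)])-[250,160])*4).round())
n=np.array([.147,.989,0])
print("slot3 lateral", n@(c-.024*l), "tcp", n@P)
E
```

```text
[[404.57493965 313.39276627]]
[[411. 209.]
 [433. 231.]
 [455. 254.]
 [478. 277.]]
[[475. 190.]
 [497. 211.]
 [520. 233.]
 [544. 256.]]
slot3 lateral 0.07530945199999999 tcp 0.0761569
```

>>> drive_tool:
  commands:
    - [[-0.0006,0.01,0.001,0],[-0.0006,0.02,0.001,0],[-0.0006,0.028,0.001,0],[-0.0006,0.035,0.001,0],[-0.0006,0.042,0.001,0],[-0.0006,0.05,0.001,0],[-0.0006,0.05,0.001,0]]

```text
clock: 7.82
tcp_pos: [0.4539, 0.0093, 0.0367]
orientation: [2.377, 2.052, 0.002]
ft_force: [0.3, 0.5, -1.6]
grip_width: 0.268
```

```bash
python3 - <<'E'
from h import *
R=yaw();s=robot.read_state(); print(s["clock"],s["tcp_pos"],s["grip_width"],s["ft_force"].round(1),s["wrist_torque"].round(2),R.round(4))
m,im=snap("scene","s8")
s=robot.read_state();print(s["tcp_pos"],s["ft_force"].round(1),[.147,.989]@s["tcp_pos"][:2])
i=cv2.imread("pics/s8.png"); cv2.imwrite("pics/s8c.png",cv2.resize(i[160:290,250:430],None,fx=4,fy=4,interpolation=cv2.INTER_CUBIC))
E
```

```text
7.8167 [0.45388224 0.00929615 0.0367363 ] 0.26817016675058897 [ 0.3  0.5 -1.6] [-0.    0.04  0.02] [[ 1.462e-01  9.893e-01  2.000e-03]
 [ 9.893e-01 -1.462e-01 -1.000e-04]
 [ 2.000e-04  2.000e-03 -1.000e+00]]
[0.45272276 0.00940723 0.03645023] [-1.1  0.9 -2. ] 0.07585399620716053
```

View pics/s8c.png

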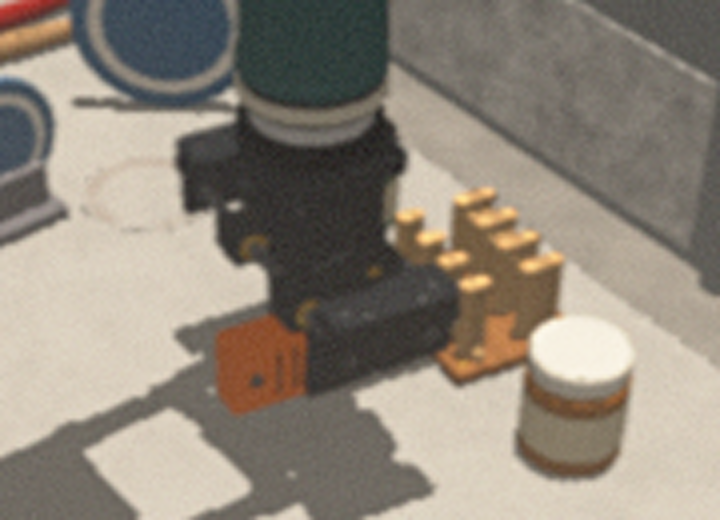

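>>> drive_tool:
  commands:
    - [[-0.0004,0.006,0,0],[-0.0004,0.012,0,0],[-0.0004,0.018,0,0],[-0.0004,0.024,0,0],[-0.0004,0.03,0,0],[-0.0004,0.03,0,0]]

```text
clock: 8.37
tcp_pos: [0.4831, 0.0045, 0.0368]
orientation: [2.377, 2.052, 0.002]
ft_force: [0.7, 0.5, -1.8]
grip_width: 0.27
```

>>> drive_tool:
  commands:
    - [[0,0.007,0,0],[0,0.014,0,0],[0,0.021,0,0],[0,0.027,0,0],[0,0.029,0,0],[0,0.029,0,0],[0,0.029,0,0]]

```text
clock: 8.95
tcp_pos: [0.5098, 0.0005, 0.0362]
orientation: [-2.378, -2.052, 0.001]
ft_force: [-0.6, 0.3, -1.6]
grip_width: 0.266
```

```bash
python3 - <<'E'
from h import *
R=yaw();s=robot.read_state(); print(s["clock"],s["tcp_pos"],s["grip_width"],s["ft_force"].round(1),s["wrist_torque"].round(2),R.round(4))
m,im=snap("scene","s9")
m,im=snap("top","t9")
s=robot.read_state();print(s["tcp_pos"],s["ft_force"].round(1),[.147,.989]@s["tcp_pos"][:2])
i=cv2.imread("pics/s9.png"); cv2.imwrite("pics/s9c.png",cv2.resize(i[160:290,250:430],None,fx=4,fy=4,interpolation=cv2.INTER_CUBIC))
i=cv2.imread("pics/t9.png"); cv2.imwrite("pics/t9c.png",cv2.resize(i[165:245,270:350],None,fx=7,fy=7,interpolation=cv2.INTER_CUBIC))
E
```

```text
8.95 [5.09844149e-01 4.97619081e-04 3.62088068e-02] 0.2661158259764617 [-0.6  0.3 -1.6] [ 0.02 -0.04  0.01] [[ 1.462e-01  9.893e-01 -5.000e-04]
 [ 9.893e-01 -1.462e-01  0.000e+00]
 [-0.000e+00 -5.000e-04 -1.000e+00]]
[0.50948376 0.00054162 0.03615602] [-0.3  0.3 -0.7] 0.07542977594824847
```

View pics/s9c.png

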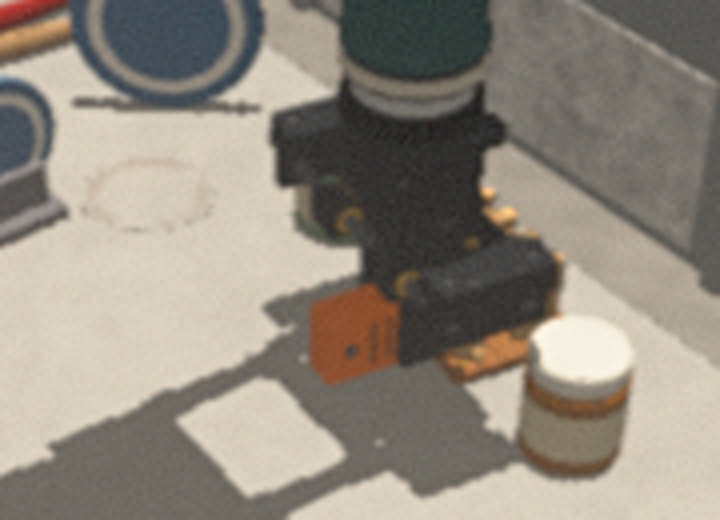

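View pics/t9c.png

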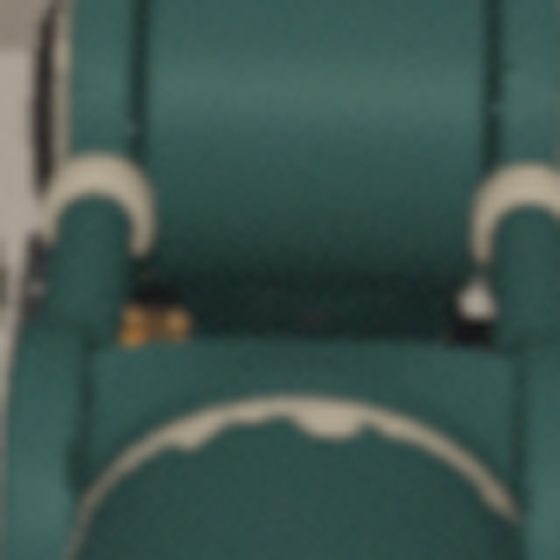

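>>> drive_tool:
  commands:
    - [[0,0.0015,0,0],[0,0.003,0,0],[0,0.003,0,0],[0,0.003,0,0]]

```text
clock: 9.38
tcp_pos: [0.513, 0.0001, 0.0364]
orientation: [2.378, 2.053, 0.0]
ft_force: [0.6, -0.1, -1.8]
grip_width: 0.272
```

```bash
python3 - <<'E'
from h import *
R=yaw();s=robot.read_state(); print(s["clock"],s["tcp_pos"],s["grip_width"],s["ft_force"].round(1))
m,im=snap("wrist","w10")
E
```

```text
9.3833 [5.12970555e-01 5.82700919e-05 3.63988249e-02] 0.27205721685687295 [ 0.6 -0.1 -1.8]
```

View pics/w10.png

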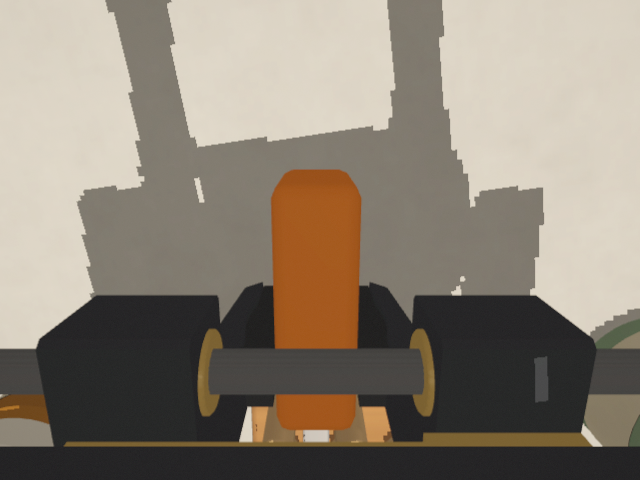

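>>> drive_tool:
  commands:
    - [[0,-0.012,0,0],[0,-0.028,0,0],[0,-0.046,0,0],[0,-0.064,0,0],[0,-0.082,0,0],[0,-0.098,0,0],[0,-0.11,0,0],[0,-0.115,0,0]]

```text
clock: 10.1
tcp_pos: [0.3962, 0.0171, 0.0358]
orientation: [-2.377, -2.052, 0.003]
ft_force: [0.2, 0.2, -1.0]
grip_width: 0.269
```

>>> drive_tool:
  commands:
    - [[0,0,-0.03,0],[0,0,-0.06,0],[-0.03,0,-0.08,0],[-0.07,-0.002,-0.085,0],[-0.11,-0.003,-0.085,0],[-0.15,-0.005,-0.085,0],[-0.19,-0.006,-0.085,0],[-0.225,-0.008,-0.085,0]]

```text
clock: 10.77
tcp_pos: [0.3582, -0.2071, 0.1221]
orientation: [2.377, 2.051, 0.001]
ft_force: [0.2, 0.3, -1.3]
grip_width: 0.268
```

```bash
python3 - <<'E'
from h import *
R=yaw();s=robot.read_state(); print(s["clock"],s["tcp_pos"],s["grip_width"],s["ft_force"].round(1),np.degrees(np.arctan2(R[1,1],R[0,1])))
print(R.T@(np.array([.3551,-.2677,.024])-s["tcp_pos"]))
E
```

```text
10.7667 [ 0.35820088 -0.2070555   0.1221288 ] 0.2677817223583786 [ 0.2  0.3 -1.3] -8.416060444450158
[-0.06031716  0.00558775  0.09822041]
```

>>> drive_tool:
  commands:
    - [[-0.03,0.003,0,-0.25],[-0.055,0.0056,0,-0.25],[-0.06,0.0056,0.02,-0.25],[-0.06,0.0056,0.045,-0.25],[-0.06,0.0056,0.07,-0.25],[-0.06,0.0056,0.085,-0.25],[-0.06,0.0056,0.088,-0.25],[-0.06,0.0056,0.088,-0.25]]

```text
clock: 11.43
tcp_pos: [0.3543, -0.2642, 0.0323]
orientation: [-2.372, -2.056, 0.001]
ft_force: [-0.1, 0.3, -1.2]
grip_width: 0.272
```

```bash
python3 - <<'E'
from h import *
for i in range(2):
    R=yaw();s=robot.read_state(); print(s["clock"],s["tcp_pos"],s["grip_width"],s["ft_force"].round(1),np.degrees(np.arctan2(R[1,1],R[0,1])))
    print(R.T@(np.array([.3551,-.2677,.024])-s["tcp_pos"]))
    m,im=snap("scene","s11")
i=cv2.imread("pics/s11.png"); cv2.imwrite("pics/s11c.png",cv2.resize(i[300:410,320:460],None,fx=5,fy=5,interpolation=cv2.INTER_CUBIC))
E
```

```text
11.4333 [ 0.3543438  -0.26415224  0.03232745] 0.2718437575860987 [-0.1  0.3 -1.2] -8.15491587594041
[-0.00341632  0.00127108  0.00831974]
11.4833 [ 0.35527072 -0.26483569  0.03346784] 0.26976017548331716 [ 0.4 -0.4 -0.5] -8.151418883635522
[-0.00286096  0.00023925  0.00946737]
```

View pics/s11c.png

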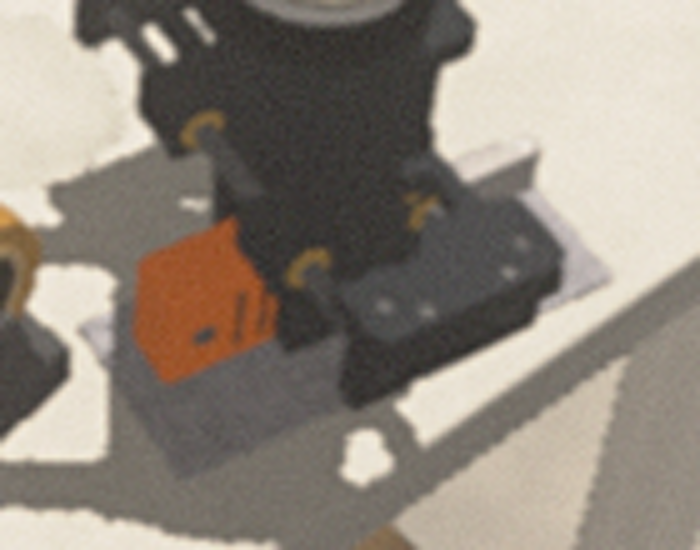

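>>> drive_tool:
  commands:
    - [[-0.002,0,0.002,0],[-0.003,0,0.004,0],[-0.003,0,0.006,0],[-0.003,0,0.008,0],[-0.003,0,0.009,0],[-0.003,0,0.0095,0],[-0.003,0,0.0095,0]]

```text
clock: 12.12
tcp_pos: [0.3546, -0.2675, 0.0237]
orientation: [-2.373, -2.058, 0.0]
ft_force: [0.2, -0.1, -0.6]
grip_width: 0.268
```

```bash
python3 - <<'E'
from h import *
R=yaw();s=robot.read_state(); print(s["clock"],s["tcp_pos"],s["grip_width"],s["ft_force"].round(1),s["wrist_torque"].round(2))
E
```

```text
12.1167 [ 0.35458084 -0.26754726  0.02368062] 0.26847050887547796 [ 0.2 -0.1 -0.6] [ 0.03  0.06 -0.02]
```

Essentially at contact. Lower 0.5 mm more and open slowly.

>>> drive_tool:
  commands:
    - [[0,0,0.0006,0],[0,0,0.0008,0],[0,0,0.0008,0]]

```text
clock: 12.37
tcp_pos: [0.3548, -0.2677, 0.0233]
orientation: [-2.374, -2.058, -0.0]
ft_force: [-0.9, 0.6, 1.9]
grip_width: 0.266
```

>>> drive_tool:
  commands:
    - [[0,0,0,0],[0,0,0,0],[0,0,0,0],[0,0,0,0]]
  claw: -0.1

```text
clock: 12.7
tcp_pos: [0.3548, -0.2678, 0.023]
orientation: [2.374, 2.058, 0.0]
ft_force: [0.6, 0.6, 0.5]
grip_width: 0.45
```

>>> drive_tool:
  commands:
    - [[0,0,-0.01,0],[0,0,-0.03,0],[0,0,-0.06,0],[0,0,-0.1,0],[0,-0.0,-0.14,0],[0,0,-0.18,0],[0,0,-0.21,0],[0,0,-0.22,0]]

```text
clock: 13.37
tcp_pos: [0.3569, -0.2695, 0.2498]
orientation: [2.366, 2.051, 0.002]
ft_force: [0.4, -0.9, 0.3]
grip_width: 0.445
```

```bash
python3 - <<'E'
from h import *
R=yaw();s=robot.read_state(); print(s["clock"],s["tcp_pos"],s["grip_width"],s["ft_force"].round(1),s["wrist_torque"].round(2))
m,im=snap("wrist","w12")
E
```

```text
13.3667 [ 0.35687995 -0.2695488   0.24980323] 0.4445494349839017 [ 0.4 -0.9  0.3] [ 0.03 -0.09  0.05]
```

View pics/w12.png

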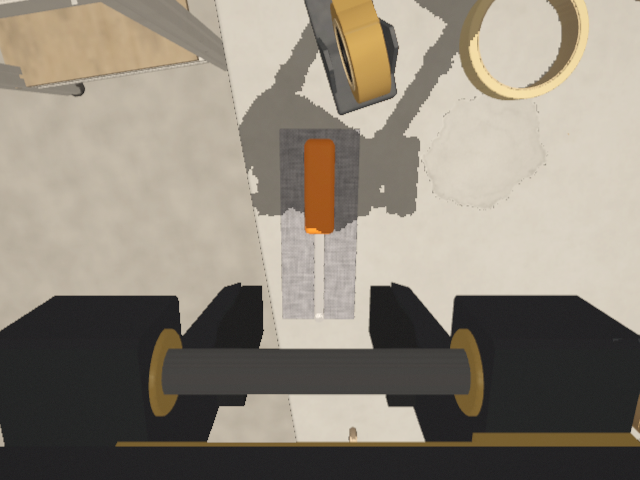

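```bash
python3 - <<'E'
from h import *
m=np.load("pics/w12.npy",allow_pickle=True).item()
back=onz(m,(319.5,140),.046);front=onz(m,(319.5,230),.048);tip=onz(m,(319.3,316),.028)
M=np.array([onz(m,p,.003) for p in [(280,129),(359,129),(354,319),(283,319)]]);c=M.mean(0)
x=M[2]+M[3]-M[0]-M[1];x/=np.linalg.norm(x);y=np.array([-x[1],x[0],0])
print(c,np.degrees(np.arctan2(x[1],x[0])))
for P in(back,front,tip): print(P.round(4),((P-c)@x).round(4),((P-c)@y).round(4))
s=robot.read_state();R=yaw();print(s["tcp_pos"])
# stand/saucer estimates from w1 and top
m=np.load("pics/w1.npy",allow_pickle=True).item()
im=cv2.imread("pics/w1.png");cv2.imwrite("pics/w1c.png",cv2.resize(im[0:140,480:620],None,fx=4,fy=4,interpolation=cv2.INTER_CUBIC))
E
```

```text
[ 0.38668605 -0.27178566  0.003     ] -8.252422394363327
[ 0.3053 -0.26    0.046 ] -0.0823 0.0
[ 0.3758 -0.2698  0.048 ] -0.0111 0.0004
[ 0.4607 -0.2818  0.028 ] 0.0747 0.0007
[ 0.35696165 -0.26956909  0.24930014]
```

View pics/w1c.png

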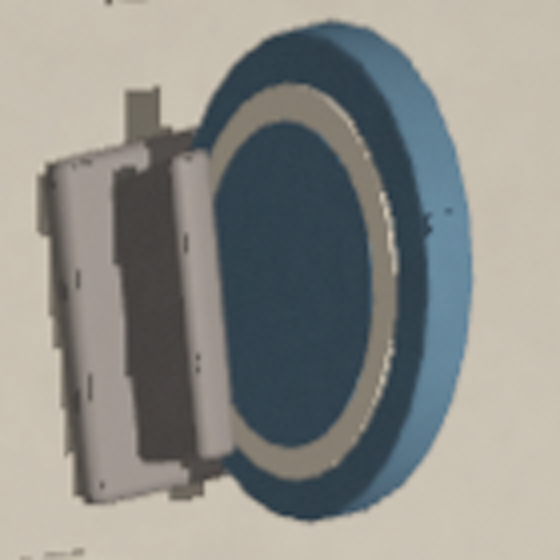

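>>> drive_tool:
  commands:
    - [[0.03,0.02,0,0],[0.06,0.03,0,0],[0.1,0.04,0,0],[0.14,0.045,0,0],[0.18,0.05,0,0],[0.22,0.05,0,0],[0.26,0.05,0,0],[0.3,0.045,0,0]]

```text
clock: 14.08
tcp_pos: [0.441, 0.0248, 0.241]
orientation: [-2.373, -2.057, 0.003]
ft_force: [0.5, -1.3, -0.6]
grip_width: 0.448
```

>>> drive_tool:
  commands:
    - [[0.04,-0.01,0,0],[0.08,-0.02,0,0],[0.12,-0.03,0,0],[0.155,-0.04,0,0],[0.19,-0.05,0,0],[0.215,-0.06,0,0],[0.22,-0.06,0,0],[0.22,-0.06,0,0]]

```text
clock: 14.75
tcp_pos: [0.4123, 0.25, 0.241]
orientation: [-2.37, -2.062, 0.005]
ft_force: [-0.0, -0.1, -0.1]
grip_width: 0.455
```

```bash
python3 - <<'E'
from h import *
R=yaw();s=robot.read_state(); print(s["clock"],s["tcp_pos"],R.round(4),s["qd"].round(2))
m,im=snap("wrist","w13")
E
```

```text
14.75 [0.41231332 0.25002493 0.24103463] [[ 0.1383  0.9904 -0.0029]
 [ 0.9904 -0.1383 -0.0018]
 [-0.0021 -0.0026 -1.    ]] [-0.05 -0.02  0.01 -0.02  0.01 -0.02]
```

View pics/w13.png

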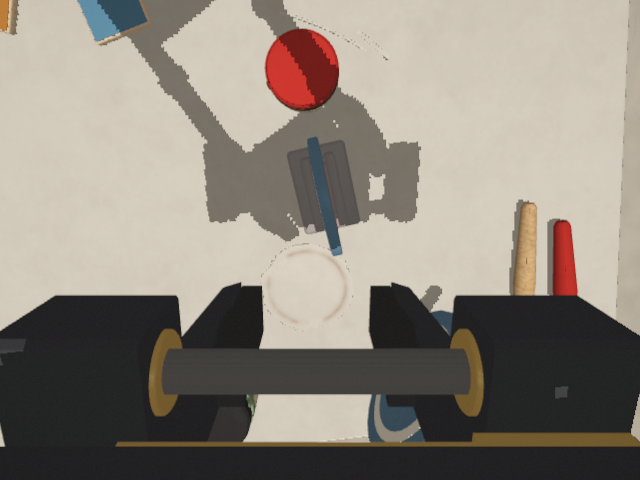

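```bash
python3 - <<'E'
from h import *
im=cv2.imread("pics/w13.png")
cv2.imwrite("pics/w13c.png",cv2.resize(im[125:265,270:380],None,fx=4.2,fy=4.2,interpolation=cv2.INTER_CUBIC))
hsv=cv2.cvtColor(im,cv2.COLOR_BGR2HSV)
k=cv2.inRange(hsv,(98,70,30),(120,255,255));k[:130]=0;k[262:]=0;k[:,:290]=0;k[:,360:]=0
for r in range(135,260,8):
    c=np.where(k[r]>0)[0]
    if len(c):print(r,c.min(),c.max(),c.mean())
E
```

```text
143 308 317 312.5
151 309 319 314.0
159 311 321 316.0
167 312 322 317.0
175 314 324 319.0
183 316 326 321.0
191 318 328 323.0
199 319 329 324.0
207 321 331 326.0
215 323 333 328.0
223 325 335 330.0
231 327 337 332.0
239 329 338 333.5
247 331 340 335.5
255 334 334 334.0
```

View pics/w13c.png

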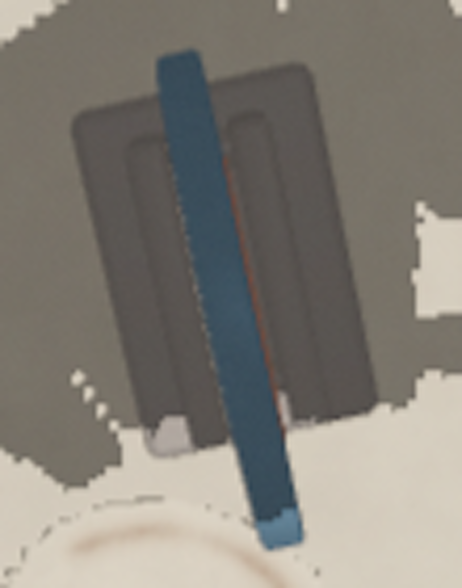

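```bash
python3 - <<'E'
from h import *
m=np.load("pics/w13.npy",allow_pickle=True).item()
g=lambda u,v,z:onz(m,(270+u/4.2-.4,125+v/4.2-.4),z)
M=np.array([g(*p,.010) for p in [(73,115),(310,63),(378,407),(150,457)]]);c=M.mean(0)
x=M[2]+M[3]-M[0]-M[1];print("stand",c,np.degrees(np.arctan2(x[1],x[0])),np.linalg.norm(x)/2, np.linalg.norm(M[1]+M[2]-M[0]-M[3])/2)
for z in(.056,.07):
  a=g(179,52,z);b=g(280,545,z);d=b-a;print(z,(a+b)/2,np.degrees(np.arctan2(d[1],d[0])),np.linalg.norm(d))
# middle rim at z .101
print(onz(m,(323.3,191),.101))
# plane fit: rim pixel rows -> point on circle; camera centre
C,_=ray(m,(320,240));print(C)
s=robot.read_state();R=yaw();print(s["tcp_pos"],R.round(4))
# top cam check
mt=robot.camera_model("top")
im=cv2.imread("pics/top0.png")
E
```

```text
stand [0.39929226 0.25881514 0.01      ] 4.307602767101667 0.07198454517905417 0.04870139605076061
0.056 [0.40063804 0.25850951 0.056     ] 3.906106267632066 0.09129763145693835
0.07 [0.39837944 0.25857639 0.07      ] 3.9061062676320732 0.08727908237855544
[0.38890458 0.25842801 0.101     ]
[0.3493247  0.26002897 0.37406675]
[0.41267074 0.2488717  0.24129307] [[ 0.1397  0.9902 -0.0025]
 [ 0.9902 -0.1397 -0.0021]
 [-0.0025 -0.0022 -1.    ]]
```

>>> drive_tool:
  commands:
    - [[0.004,-0.007,0.01,-5],[0.0077,-0.0139,0.04,-10],[0.0077,-0.0139,0.07,-12.1],[0.0077,-0.0139,0.09,-12.1],[0.0077,-0.0139,0.1,-12.1],[0.0077,-0.0139,0.1,-12.1]]

```text
clock: 15.3
tcp_pos: [0.3991, 0.2561, 0.1399]
orientation: [-2.145, -2.293, 0.01]
ft_force: [0.1, -0.1, 0.3]
grip_width: 0.451
```

```bash
python3 - <<'E'
from h import *
R=yaw();s=robot.read_state(); print(s["clock"],s["tcp_pos"],np.degrees(np.arctan2(R[1,1],R[0,1])),R.T@(np.array([.400,.2585,.080])-s["tcp_pos"]))
m,im=snap("wrist","w14")
s=robot.read_state(); print(s["tcp_pos"])
E
```

```text
15.3 [0.39914955 0.25610981 0.13991144] 3.8305550498567817 [0.00251782 0.00134245 0.05989721]
[0.40035537 0.25704235 0.14182688]
```

View pics/w14.png

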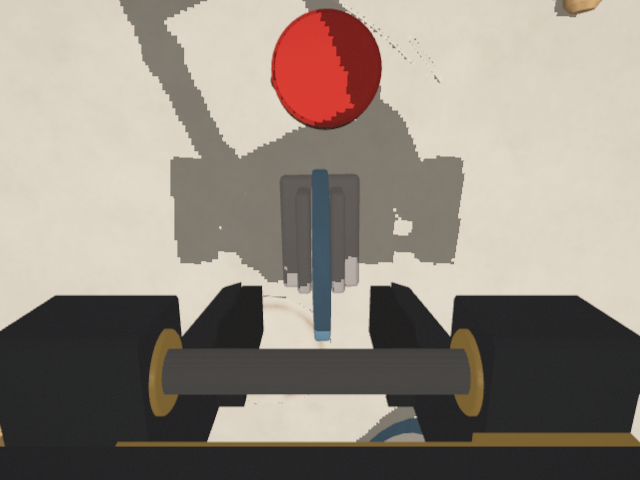

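>>> drive_tool:
  commands:
    - [[0.002,0,0.015,0],[0.002,0,0.03,0],[0.002,0,0.045,0],[0.002,0,0.056,0],[0.002,0,0.0605,0],[0.002,0,0.0605,0],[0.002,0,0.0605,0]]

```text
clock: 15.93
tcp_pos: [0.4014, 0.2609, 0.0833]
orientation: [2.144, 2.296, 0.002]
ft_force: [0.6, -1.0, 0.4]
grip_width: 0.451
```

```bash
python3 - <<'E'
from h import *
R=yaw();s=robot.read_state(); print(s["clock"],s["tcp_pos"],np.degrees(np.arctan2(R[1,1],R[0,1])),R.T@(np.array([.400,.2585,.080])-s["tcp_pos"]),s["ft_force"])
m,im=snap("wrist","w15")
s=robot.read_state(); print(s["tcp_pos"])
E
```

```text
15.9333 [0.4014471  0.26091695 0.08330323] 3.930304029167467 [-0.00231349 -0.00161242  0.00330074] [ 0.58323827 -0.96213105  0.35642837]
[0.4016176  0.2610752  0.08357428]
```

View pics/w15.png

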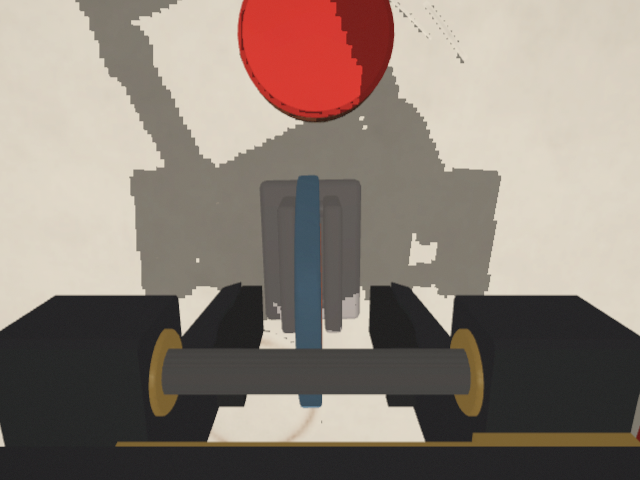

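>>> drive_tool:
  commands:
    - [[-0.0015,-0.001,0.002,0],[-0.0023,-0.0015,0.0033,0],[-0.0023,-0.0015,0.0033,0],[-0.0023,-0.0015,0.0033,0]]

```text
clock: 16.32
tcp_pos: [0.3994, 0.2583, 0.0794]
orientation: [2.143, 2.297, 0.0]
ft_force: [-0.1, -0.3, -0.6]
grip_width: 0.45
```

>>> drive_tool:
  commands:
    - [[0,0,0,0],[0,0,0,0],[0,0,0,0],[0,0,0,0],[0,0,0,0],[0,0,0,0],[0,0,0,0]]
  claw: -1

```text
clock: 16.9
tcp_pos: [0.3994, 0.2584, 0.0792]
orientation: [-2.144, -2.297, -0.0]
ft_force: [0.2, -0.4, -0.1]
grip_width: 0.084
```

```bash
python3 - <<'E'
from h import *
R=yaw();s=robot.read_state(); print(s["clock"],s["tcp_pos"],np.degrees(np.arctan2(R[1,1],R[0,1])),s["grip_width"],s["ft_force"].round(1))
m,im=snap("wrist","w16")
E
```

```text
16.9 [0.39943026 0.258407   0.07923878] 3.950913770421281 0.08400789242652312 [ 0.2 -0.4 -0.1]
```

View pics/w16.png

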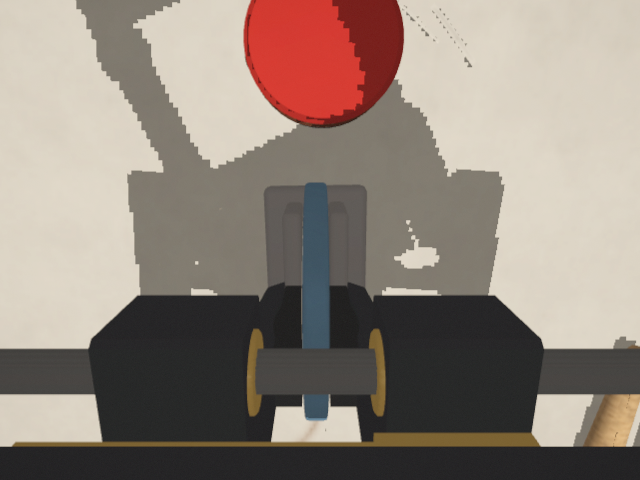

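>>> drive_tool:
  commands:
    - [[0,0,-0.01,0],[0,0,-0.035,0],[0,0,-0.07,0],[0,0,-0.1,0],[-0.02,0.011,-0.12,1],[-0.05,0.028,-0.12,3],[-0.083,0.046,-0.12,5],[-0.115,0.065,-0.12,7]]

```text
clock: 17.62
tcp_pos: [0.4729, 0.1472, 0.201]
orientation: [2.279, 2.161, 0.003]
ft_force: [0.1, 0.4, -1.9]
grip_width: 0.087
```

```bash
python3 - <<'E'
from h import *
R=yaw();s=robot.read_state(); print(s["clock"],s["tcp_pos"],np.degrees(np.arctan2(R[1,1],R[0,1])),s["grip_width"],s["ft_force"].round(1))
print(R.T@(np.array([.5745,-.0092,.19])-s["tcp_pos"]))
E
```

```text
17.6167 [0.4729074  0.14722041 0.20096722] -3.0503966329422507 0.08674291762418453 [ 0.1  0.4 -1.9]
[-0.15079978  0.10974786  0.01111378]
```

>>> drive_tool:
  commands:
    - [[-0.032,0.023,0,2],[-0.064,0.046,0,4],[-0.096,0.07,0,5.4],[-0.125,0.091,0.005,5.4],[-0.145,0.105,0.008,5.4],[-0.1508,0.1097,0.01,5.4],[-0.1508,0.1097,0.01,5.4],[-0.1508,0.1097,0.01,5.4]]

```text
clock: 18.28
tcp_pos: [0.5731, -0.0079, 0.1891]
orientation: [-2.379, -2.05, 0.001]
ft_force: [-0.4, -0.3, 1.1]
grip_width: 0.087
```

```bash
python3 - <<'E'
from h import *
R=yaw();s=robot.read_state(); print(s["clock"],s["tcp_pos"],np.degrees(np.arctan2(R[1,1],R[0,1])),s["grip_width"],s["ft_force"].round(1),R.round(4))
m,im=snap("wrist","w17")
s=robot.read_state(); print(s["clock"],s["tcp_pos"])
print(R.T@(np.array([.5745,-.0092,.0795])-s["tcp_pos"]))
E
```

```text
18.2833 [ 0.57308859 -0.00793821  0.18911175] -8.497715837242259 0.08681985996393501 [-0.4 -0.3  1.1] [[ 1.478e-01  9.890e-01 -1.400e-03]
 [ 9.890e-01 -1.478e-01  7.000e-04]
 [ 5.000e-04 -1.500e-03 -1.000e+00]]
18.3333 [ 0.57292741 -0.00735106  0.1892289 ]
[-0.00165209  0.00198916  0.10972528]
```

View pics/w17.png

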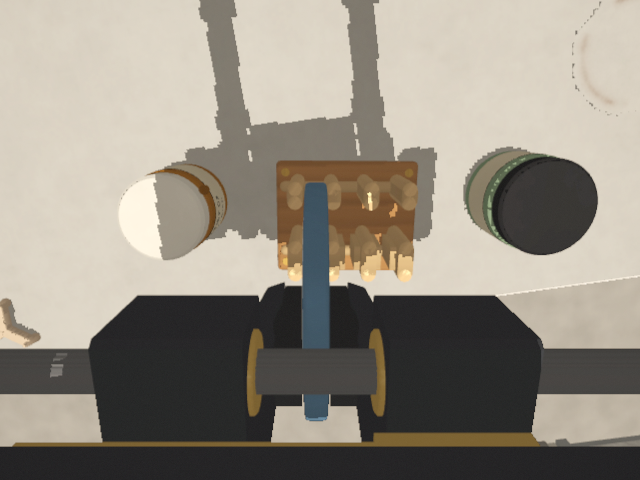

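>>> drive_tool:
  commands:
    - [[-0.001,0.001,0.015,0],[-0.0016,0.002,0.035,0],[-0.0016,0.002,0.048,0],[-0.0016,0.002,0.052,0],[-0.0016,0.002,0.052,0],[-0.0016,0.002,0.052,0]]

```text
clock: 18.83
tcp_pos: [0.5752, -0.0094, 0.1375]
orientation: [-2.378, -2.053, 0.0]
ft_force: [0.4, 0.2, -1.5]
grip_width: 0.088
```

```bash
python3 - <<'E'
from h import *
R=yaw();s=robot.read_state(); print(s["clock"],s["tcp_pos"],np.degrees(np.arctan2(R[1,1],R[0,1])),s["grip_width"],s["ft_force"].round(1),R.round(4))
m,im=snap("wrist","w18")
m,im=snap("scene","s18")
cv2.imwrite("pics/s18c.png",cv2.resize(im[160:290,250:430],None,fx=4,fy=4,interpolation=cv2.INTER_CUBIC))
s=robot.read_state(); print(s["clock"],s["tcp_pos"])
print(R.T@(np.array([.5745,-.0092,.0795])-s["tcp_pos"]))
E
```

```text
18.8333 [ 0.57524918 -0.00944808  0.13750387] -8.394637508599677 0.08836443507623541 [ 0.4  0.2 -1.5] [[ 1.460e-01  9.893e-01 -2.000e-04]
 [ 9.893e-01 -1.460e-01  1.000e-04]
 [ 1.000e-04 -3.000e-04 -1.000e+00]]
18.9333 [ 0.57620199 -0.00986986  0.13843692]
[ 0.0004095  -0.00176652  0.0589374 ]
```

View pics/w18.png

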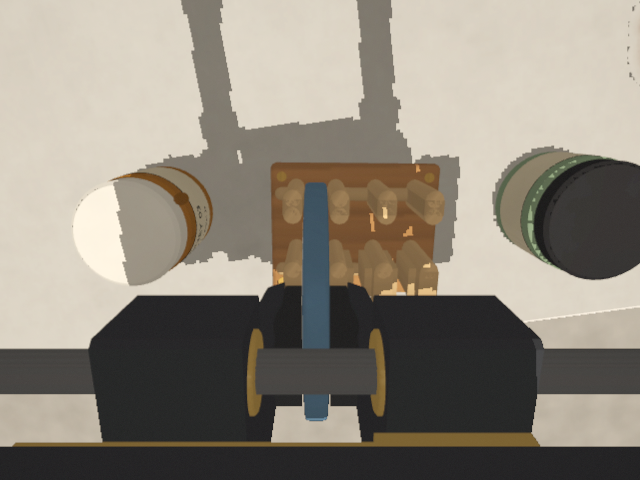

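View pics/s18c.png

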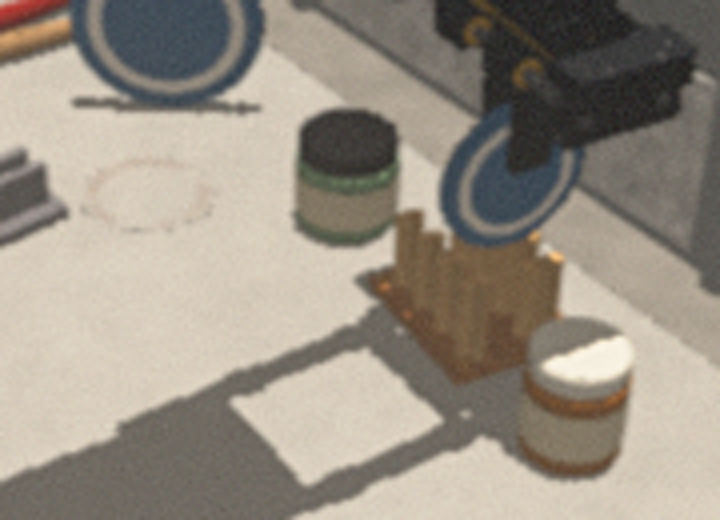

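>>> drive_tool:
  commands:
    - [[0.0003,-0.0015,0.008,0],[0.0003,-0.0015,0.018,0],[0.0003,-0.0015,0.028,0],[0.0003,-0.0015,0.038,0],[0.0003,-0.0015,0.046,0],[0.0003,-0.0015,0.052,0],[0.0003,-0.0015,0.055,0],[0.0003,-0.0015,0.056,0]]

```text
clock: 19.6
tcp_pos: [0.5734, -0.0097, 0.0801]
orientation: [-2.378, -2.051, 0.002]
ft_force: [0.2, -0.6, -1.1]
grip_width: 0.087
```

>>> drive_tool:
  commands:
    - [[0,0,0,0],[0,0,0.001,0],[0,0,0.001,0],[0,0,0.001,0]]

```text
clock: 19.93
tcp_pos: [0.5744, -0.0097, 0.0807]
orientation: [2.379, 2.051, 0.001]
ft_force: [-0.5, -0.8, -1.2]
grip_width: 0.086
```

```bash
python3 - <<'E'
from h import *
R=yaw();s=robot.read_state(); print(s["clock"],s["tcp_pos"],s["grip_width"],s["ft_force"].round(1),s["wrist_torque"].round(2))
print(R.T@(np.array([.5745,-.0092,.0795])-s["tcp_pos"]))
E
```

```text
19.9333 [ 0.57440984 -0.00968413  0.08073293] 0.08639116273378675 [-0.5 -0.8 -1.2] [-0.03  0.01 -0.04]
[4.92049708e-04 1.69333811e-05 1.23297732e-03]
```

>>> drive_tool:
  commands:
    - [[0,0,0.0007,0],[0,0,0.0014,0],[0,0,0.0014,0],[0,0,0.0014,0]]

```text
clock: 20.27
tcp_pos: [0.5744, -0.0097, 0.0794]
orientation: [2.379, 2.051, 0.001]
ft_force: [-1.8, -0.0, 2.9]
grip_width: 0.086
```

>>> drive_tool:
  commands:
    - [[0,0,0,0],[0,0,0,0],[0,0,0,0],[0,0,0,0],[0,0,0,0]]
  claw: -0.4

```text
clock: 20.68
tcp_pos: [0.5739, -0.0097, 0.0787]
orientation: [-2.379, -2.052, 0.0]
ft_force: [0.2, -0.1, -0.1]
grip_width: 0.302
```

```bash
python3 - <<'E'
from h import *
R=yaw();s=robot.read_state(); print(s["clock"],s["tcp_pos"],s["grip_width"],s["ft_force"].round(1),s["wrist_torque"].round(2))
m,im=snap("wrist","w19")
E
```

```text
20.6833 [ 0.57390129 -0.00967558  0.07865133] 0.3019929307824981 [ 0.2 -0.1 -0.1] [ 0.02  0.02 -0.07]
```

View pics/w19.png

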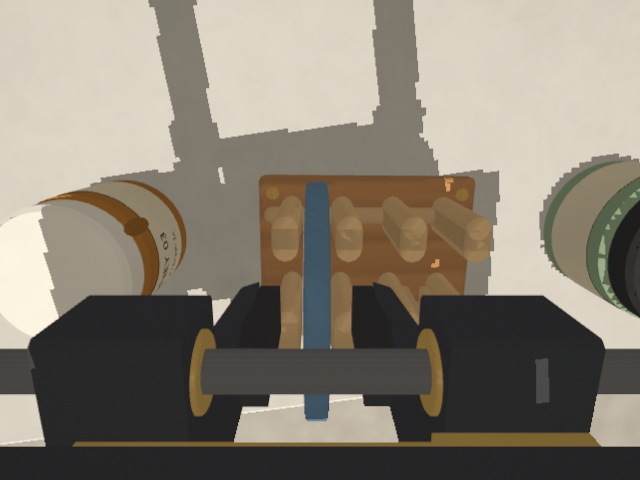

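Disc stands upright between tines (px 317). Retract straight up, then back away.

>>> drive_tool:
  commands:
    - [[0,0,-0.01,0],[0,0,-0.03,0],[0,0,-0.06,0],[0,0,-0.1,0],[0,0,-0.14,0],[0,0,-0.18,0],[0,0,-0.19,0],[0,0,-0.19,0]]

```text
clock: 21.4
tcp_pos: [0.5768, -0.0098, 0.275]
orientation: [2.374, 2.047, 0.012]
ft_force: [0.2, 0.3, -0.8]
grip_width: 0.303
```

```bash
python3 - <<'E'
from h import *
R=yaw();s=robot.read_state(); print(s["clock"],s["tcp_pos"],s["grip_width"],s["ft_force"].round(1))
m,im=snap("wrist","w20")
m,im=snap("scene","s20")
cv2.imwrite("pics/s20c.png",cv2.resize(im[160:310,250:450],None,fx=4,fy=4,interpolation=cv2.INTER_CUBIC))
E
```

```text
21.4 [ 0.57677011 -0.00982517  0.27499089] 0.30330694600674063 [ 0.2  0.3 -0.8]
```

View pics/w20.png

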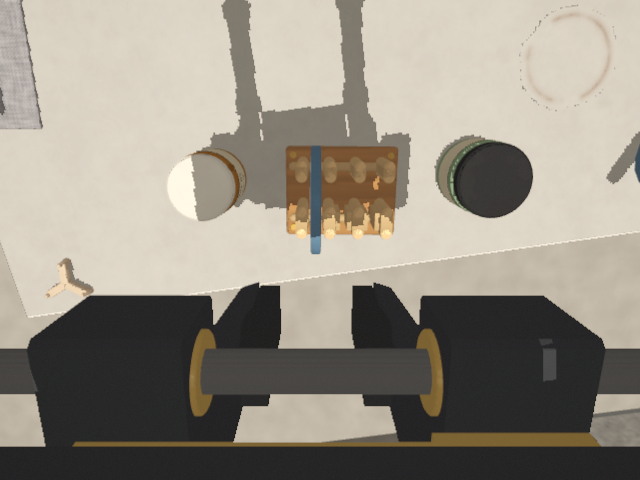

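View pics/s20c.png

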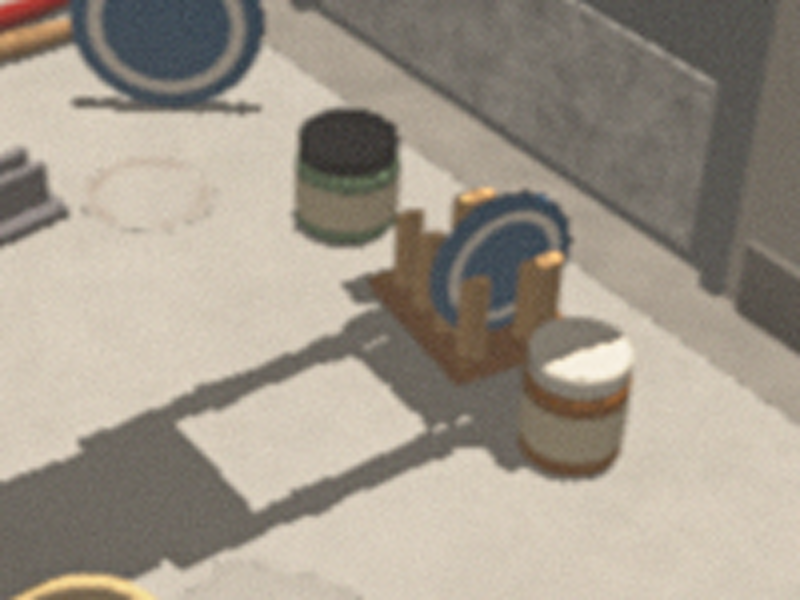

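View pics/s20.png

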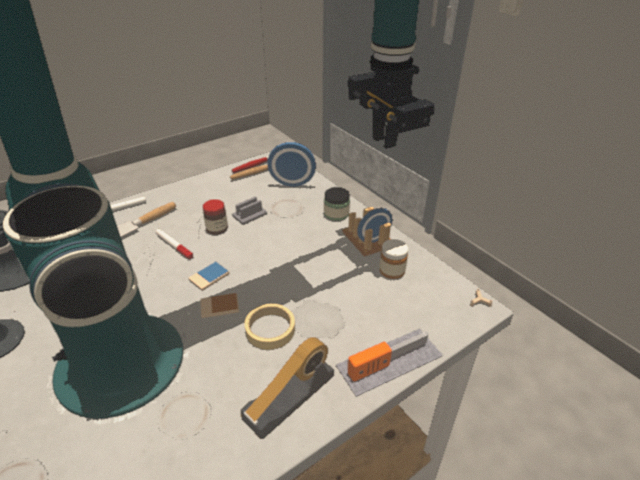

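```bash
python3 - <<'E'
from h import *
from scipy.optimize import fsolve
def fit(f,p,q,c,yaw):
    m=np.load(f"pics/{f}.npy",allow_pickle=True).item()
    a=np.array([np.cos(yaw),np.sin(yaw),0]);n=np.array([-a[1],a[0],0])
    L=[]
    for uv in(p,q):
        C,d=ray(m,uv); L.append((np.array([(C-c)@a,C[2]]),np.array([d@a,d[2]])/np.hypot(d@a,d[2])))
    def F(v):
        r=[]
        for (C,d),sg in zip(L,(1,-1)):
            w=np.array(v)-C; r.append(d[0]*w[1]-d[1]*w[0]-sg*.045)
        return r
    v=fsolve(F,[0,.056]); return v,F(v)
c=np.array([.5745,-.0092,0])
for p,q in [((316,146.5),(316,254)),((316,147.5),(316,253))]: print(fit("w20",p,q,c,-np.radians(8.45)))
# control: same on stand saucer in w13
print(fit("w13",(312.6,137),(337,255.5),np.array([.400,.2587,0]),np.radians(4)))
m=np.load("pics/w20.npy",allow_pickle=True).item()
print([onz(m,p,z).round(4) for p,z in [((205,185),.068),((493,179),.062)]])
E
```

```text
(array([0.00117405, 0.05237411]), [np.float64(6.938893903907228e-18), np.float64(6.938893903907228e-18)])
(array([0.00235583, 0.04574639]), [np.float64(0.0), np.float64(1.3877787807814457e-17)])
(array([4.12554897e-05, 5.65974915e-02]), [np.float64(6.938893903907228e-18), np.float64(-1.3877787807814457e-17)])
[array([ 0.5473, -0.0946,  0.068 ]), array([0.5772, 0.1364, 0.062 ])]
```

```bash
python3 -c "
from cell import robot
print(robot.hand_in(), robot.read_state()['clock'])"
```

```text
the job is handed in; nothing more can be done
the job is handed in; nothing more can be done
```

The job is handed in at about 21.5 s of the 72 s allowed. The clear slot is slot_3, the right one as seen from the robot. I tried it first because the wrist picture showed glaze in the other two, and the gauge was not tried in those.

- **Gauge in slot_3:** the blade went through without resistance, with force readings staying under about 2 N. From the arm's position the tip came out to about 49 mm past the slot's centre, against 42 mm for the rack's back edge. The arm hid the tip itself from the cameras, so this is worked out, not seen; the gauge did not slip in the grip.
- **Gauge on the mat:** it lies upright and along the mat, pointing as it did before. By the wrist picture it is about 5 mm short of the mat's centre lengthwise and within 1 mm across.
- **Saucer:** the small blue saucer stands upright in slot_3, about 1–2 mm from the middle. My two height estimates from the picture were 52 and 46 mm, below the 56 mm it should read when fully down. That estimate is sensitive to a single pixel. The upward force when I lowered it to its stand height suggests it is seated.
- **Jars:** I saw no contact with any of them. My hand-picked pixel readings put the amber jar up to 4 mm from where it was and the green jar within 1 mm; I put the difference down to reading error. I did not re-measure the brown jar, but it looks unmoved in the last picture.

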